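# Turn up the greaser pot, seat its nested lids and lift the dust cover alone

## Robot

A 6-joint arm with a two-finger parallel gripper is mounted at the origin on the work surface; the furniture and walls round the work are solid. World frame = base frame: x ahead of the robot, y to its left, z up, the work surface at z = 0. Lengths are in mm, angles in rad, forces in N, time in s.
With the tool pointing down it reaches from about 425 to 950 mm from the base axis. Payload 3.5 kg.
Tool frame: the origin (TCP) lies on the mounting face of the last link; the fingertips stand 173 mm ahead of it and the grasp point (between the pads) lies 155 mm ahead of it; z points along the fingers, y is the line along which they close (so a half turn about z gives the same grasp; the last joint's range is limited). The gripper opens to 85 mm and grips with 20 to 120 N. Pads are 22 mm wide; open, the fingers measure 114 mm over their backs; the gripper's body (76 mm by 85 mm) begins 54 mm behind the grasp point. The pads swing forward as they close: fully open they stand 13 mm farther back than shut.
Start: joints at [1.046, 0.286, 1.577, -0, 1.279, -0.15], TCP at [247.072, 628.143, 404.725] pointing down, gripper open.
Joint ranges: [-2.77, 2.77], [-0.9, 2.22], [0.21, 2.48], [-1.53, 4.67], [0.24, 2.81], [-2.84, 2.84]. Speed limits (rad/s): [2.79, 2.79, 3.14, 3.14, 3.14, 3.14].

## Interface

Orientations are given as a unit quaternion [x, y, z, w].
In Python, from bench import state, camera, finish_job, spot_in gives the robot as it stands.
- The arm moves only by the shell command python3 -m creep 'ROWS' [FORCE]. ROWS is JSON, a list of rows, each a list of 3 entries, a list of its own where there are three numbers: the shift along the world's x, y, z in m, then the turn, a rotation vector about the world's x, y, z in rad, then the closure, from -1 (fully open) to 1 (shut). In form: [[[dx, dy, dz], [wx, wy, wz], claw], ...]. A call has 1 to 5 rows; each row is the pose to reach, as a shift and turn from the pose commanded when the call began; what a row does not reach only later rows make up. A row lasts 1/10 s, in which the tool goes at most 50 mm and 8.59 degrees, less where a joint would pass 70% of its speed; a pose out of reach is approached as far as the arm can. A call with a gripper value outside its range is refused whole. The fingers move at their own pace and stop on an object; FORCE is the grip in N (left out, the last holds). Time passes only in rows, so rows that repeat a pose let the fingers close. It gives the time, the measured TCP pose, the force, the opening and the grip force at its end, in the units of the state.
- state(): the state, without advancing time (a new reading comes with each control period).
- camera(name): name is "scene" or "top" or "wrist"; returns a dict with "pixels" (400x640x3 uint8, blue, green, red), "intrinsics" (3x3 intrinsics, pixels), "R" (3x3) and "t" (3): a world point X has camera coordinates R X + t. Camera axes: x right, y down, z forward; pixel columns grow to the right and rows downward; lengths in mm; the calibration is good to about 2 mm. A picture is of the moment at which its call begins. There is no depth.
- finish_job(): hands the job in; it is judged then, once.
Trained networks look in the newest picture that a camera, given by its name, has taken for a name from the list of things; names that differ only in an ending like _2 or _b are one class to them, and where a whole thing is asked for, a point or a joint stands for the part that bears it (a point fixed in the world has none). Each returns a list of dicts, best first, with "p" (0 to 1); they miss things now and then, are a little off and sometimes report something else, mostly with a low value. They report only what shows in the picture. A call takes as long as a camera call. They do not tell look-alikes from the thing itself.
- spot_in(camera, target): "extent" ([left, top, right, bottom] in pixels, round what is visible of it).
The state is a dict: "t": time; "joint_pos": joint angles; "dq": joint speeds; "tau": joint torques, N m; "eef_pos": TCP position; "tcp_rot": TCP orientation; "wrist_force": force on the tool from outside, world axes, zero at the start; "ft_torque": the same for the moment, N m; "grip_width": finger opening in mm; "grasp_force": force on a finger pad.
Only numpy, scipy, OpenCV 4.12 (cv2) and the standard library are available. Lean on these libraries where they do the work, as an engineer would, in place of code of your own. Each camera call takes 0.05 s, during which the arm holds its last target. There are 200 camera calls.

## Task

Get the wheel-bearing greaser ready for the bearing: its square pot was left upside down on the bench, so turn it mouth up and stand it on the bench; then take the nested pair of lids out of the tin tray by the metal stem that sticks up through the dust cover and lower the pair, cover still on, until the inner lid sits fully home on the pot's mouth, and let go of the stem. Then lift the dust cover off alone by its rim, straight up over the stem, leaving the inner lid seated and undisturbed, and finish while still holding the cover in the air, well clear above the top of the stem. Do not drop the lids, do not uncover the inner lid before it is home, and leave the bearing and the screwdriver where they are.

Things in the scene. Friction and masses are not known exactly. Their poses are not given: they have to be found in the camera images.
- pot: white plastic pot, hollow, 80 high, 0.22 kg: square body 62 x 62 with flat sides from the closed bottom to 58, then a round neck (outside 54) to the mouth. Origin: centre of the bottom's outer face; z points to the mouth (down at the start: it stands on its mouth); x, y square to the flat sides. Lies still on a flat side, axis 31 up. Turn it by quarter turns, gripped across the flats
- pot_mouth (a point): centre of the rim of the pot's mouth (inner diameter 47, outer 54), 80 from the bottom on the pot's axis; same axes as the pot
- inner_lid: aluminium inner lid, 0.22 kg, under the cover. Origin: centre of its underside, z up. Plug, diameter 43 (38 at the tip), 0 to 18, enters the mouth; flange, diameter 54, 18 to 22, rests on the pot's rim (origin then 18 below the rim, about 62 above the bench); round steel stem, diameter 18, 22 to 60, then a thin brass nipple to 70. The stem stands 34 out of the cover. Any yaw fits
- dust_cover: black plastic dust cover with ribbed rim, 0.07 kg: a cap, outer diameter 66, inner 61, 22 high, open below, with a 27 hole in its top for the stem. Origin: centre of its lower edge, z up. Rests loose on the inner lid's flange, origin 4 above that of the inner lid, so lifting the stem lifts both. On the pot its rim spans 66 to 88 above the bench: grip across the rim from above
- tray: shallow tin tray, 90 x 150 x 20, floor 2 thick, loose on the bench, in which the pair of lids stands (the inner lid's underside 2 above the bench). Origin: centre of the underside; its long side along its y
- drill_vice: small steel drill vice bolted to the bench, about 240 long (along x) x 90 x 58 high, fixed; keep clear of it. Origin: centre of its underside
- parts_case: red steel parts case, 96 x 217 x 260 high, fixed, near the right edge of the bench; keep clear of it. Origin: centre of its underside
- bearing: steel ball bearing lying flat, diameter 52, 15 high; a bystander. Origin: centre of the underside
- driver: red-handled screwdriver lying flat, 130 long, 20 thick; a bystander. Origin: below its middle, blade along its -y
Things that resemble listed ones, but are neither listed nor needed, are in the scene too. What is shaped like the inner_lid but turquoise is not meant.

How it is judged (in metres and radians):
On the way, in this order (a step that is already met when the one before it is completed fails the run):
1. the pot stands mouth up on the bench (angle between pot's own z axis and vertical below 0.08 rad and height (world z) of pot below 0.006 m and linear speed of pot below 0.03 m/s), for 0.2 s.
2. the lids are lifted together, the cover resting on the inner lid (all of step 1 and z of dust_cover in the frame of inner_lid between 0 and 0.008 m and height (world z) of inner_lid above 0.04 m), for 0.2 s.
3. the inner lid is home on the pot with the cover on it, and the stem is let go (all of step 1 and z of inner_lid in the frame of pot_mouth between -0.0205 and -0.0155 m and horizontal distance between inner_lid and pot_mouth below 0.0045 m and angle between the z axis of inner_lid and the z axis of pot, either way round below 0.06 rad and z of dust_cover in the frame of inner_lid between 0 and 0.008 m and contact force between the fingers and inner_lid below 0.05 N), for 0.3 s.
At the end, for the whole second after the job is handed in: pot upright at rest on the bench (tilt < 0.08 rad); inner lid home on its rim (height within 2.5 mm, < 4.5 mm off-centre, < 0.06 rad), not touched by the robot; fingers hold the cover still, level within 0.35 rad, lower edge over 150 mm above the bench, touching neither lid nor pot (all of step 1 and z of inner_lid in the frame of pot_mouth between -0.0205 and -0.0155 m and horizontal distance between inner_lid and pot_mouth below 0.0045 m and angle between the z axis of inner_lid and the z axis of pot, either way round below 0.06 rad and height (world z) of dust_cover above 0.15 m and angle between dust_cover's own z axis and vertical below 0.35 rad and linear speed of dust_cover below 0.03 m/s and contact force between the fingers and dust_cover above 0.5 N and contact force between each of dust_cover, the arm, the fingers and inner_lid below 0.05 N and contact force between each of dust_cover, the fingers and pot below 0.05 N); the arm keeps its last pose, push and grip.
It fails at once if the inner lid is off its seat while uncovered (cover raised more than 8 mm off its flange before the lid is home, or the lid pulled off its seat) (z of dust_cover in the frame of inner_lid above 0.012 m and not (z of inner_lid in the frame of pot_mouth between -0.0205 and -0.0155 m and horizontal distance between inner_lid and pot_mouth below 0.0045 m and angle between the z axis of inner_lid and the z axis of pot, either way round below 0.06 rad)).
It fails at once if the lids are dropped (falling faster than 0.4 m/s out of the fingers) ((contact force between the fingers and inner_lid below 0.02 N and contact force between the fingers and dust_cover below 0.02 N and linear speed of inner_lid above 0.4 m/s) or (contact force between the fingers and inner_lid below 0.02 N and contact force between the fingers and dust_cover below 0.02 N and linear speed of dust_cover above 0.4 m/s)).
It fails at once if the bearing is pushed more than 30 mm (distance of bearing from where it was at the start of the episode above 0.03 m).
It fails at once if the screwdriver is pushed more than 30 mm (distance of driver from where it was at the start of the episode above 0.03 m).
It also fails if it takes over 72 s, if anything falls off the work surface, if the arm or the gripper's body presses on something with over 40 N, if the wrist force passes 120 N, or if a joint passes its speed limit or range.

## Working session

There is one attempt and no reset: what is moved stays moved. The work goes in short steps, Python scripts to look and compute and a shell command to move; the robot and the scene stay as the last step left them, time stands still between calls to the robot, and variables do not carry over. Pictures are saved under pics/ and viewed, at most 10 in all, crops included, and the job is handed in when it is done.

```bash
mkdir -p pics; ls; python3 - <<'E'
from bench import state,camera,spot_in
import cv2
print(state())
for n in ["scene","top"]:
    c=camera(n); cv2.imwrite(f"pics/{n}0.png",c["pixels"])
    print(n,c["intrinsics"],c["R"],c["t"])
    for t in ["pot","inner_lid","dust_cover","tray","drill_vice","parts_case","bearing","driver"]:
        print(t,[([round(v) for v in d["extent"]],round(d["p"],2)) for d in spot_in(n,t)][:4])
E
```

```text
pics
{'t': 0.0, 'joint_pos': array([ 1.04601926e+00,  2.87170147e-01,  1.57817085e+00,  2.79588664e-05,
        1.27860685e+00, -1.49995259e-01]), 'dq': array([ 0.00120109,  0.00068666, -0.00012899, -0.0005398 ,  0.00132411,
       -0.00048023]), 'tau': array([-6.12065724e-04, -4.05984950e+01, -2.92626590e+01, -1.32051455e-04,
        5.69854121e-03, -2.82560002e-07]), 'eef_pos': array([246.93683822, 627.93885066, 403.34704455]), 'tcp_rot': array([ 1.86299956e-01,  9.82492208e-01, -1.10677505e-03, -4.02436921e-04]), 'wrist_force': array([-0.24619756, -0.06315208,  0.12456401]), 'ft_torque': array([ 0.01673432, -0.02353627,  0.02544437]), 'grasp_force': 0.0, 'grip_width': 85.59333355978264}
scene [[481.20259778   0.         320.40182599]
 [  0.         481.20259778 208.80487769]
 [  0.           0.           1.        ]] [[ 0.27900864  0.96017833 -0.01455198]
 [ 0.3841171  -0.12547976 -0.91471793]
 [-0.88011831  0.24962454 -0.40383085]] [-253.73915036 -112.29243241 1550.38974092]
pot [([387, 201, 427, 246], 0.77)]
inner_lid [([322, 224, 341, 248], 0.75)]
dust_cover [([317, 232, 348, 253], 0.69)]
tray []
drill_vice []
parts_case []
bearing [([297, 220, 320, 232], 0.62)]
driver [([350, 261, 414, 275], 0.86), ([282, 234, 353, 264], 0.73)]
top [[452.6953895    0.         308.1100924 ]
 [  0.         452.6953895  199.49183355]
 [  0.           0.           1.        ]] [[-0.11237964 -0.99365927 -0.00347334]
 [-0.9682466   0.11028978 -0.22435393]
 [ 0.22331443 -0.02184976 -0.97450154]] [163.13971705 514.68500666 820.67007707]
pot [([190, 164, 232, 212], 0.77)]
inner_lid [([192, 254, 217, 280], 0.98), ([287, 172, 311, 193], 0.95)]
dust_cover [([284, 168, 316, 202], 0.94)]
tray [([275, 157, 349, 212], 0.75), ([188, 165, 230, 210], 0.31)]
drill_vice []
parts_case []
bearing [([301, 241, 323, 266], 0.59)]
driver [([233, 136, 294, 148], 0.91)]
```

```bash
python3 - <<'E'
import cv2
a=cv2.imread("pics/top0.png")[100:300,140:400]; cv2.imwrite("pics/top0c.png",cv2.resize(a,None,fx=3,fy=3,interpolation=2))
E
```

```text
(no output)
```

View pics/scene0.png

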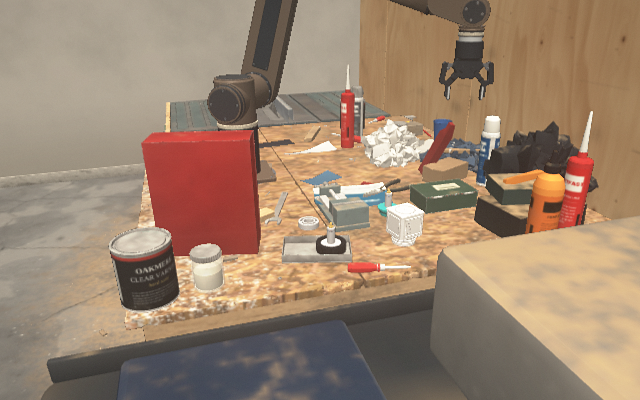

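View pics/top0c.png

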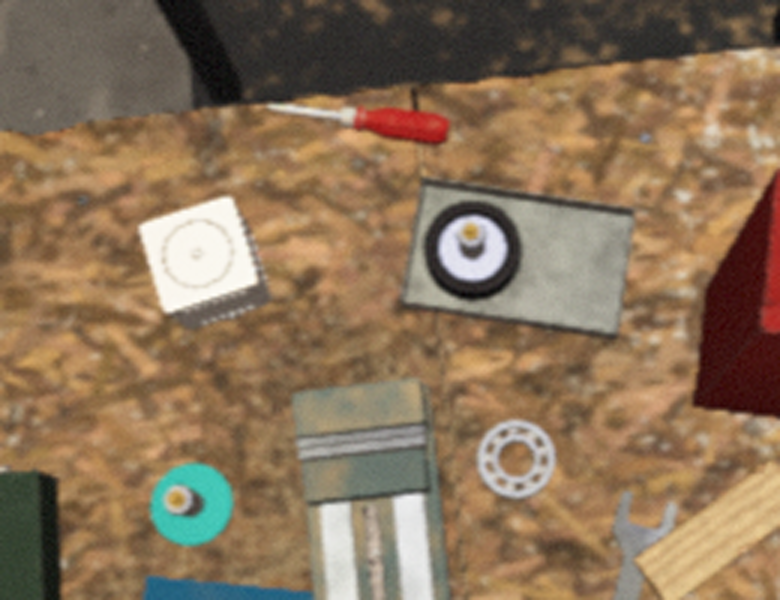

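The white square pot is at top px ~(207,185), upside down, with a flat closed face up. The black cover with the stem through it is in the tin tray at ~(297,183), and that is the wanted pair. The other stemmed thing at (203,267) is turquoise, so it's the look-alike. The enlarged crop above confirms this.

```bash
cat > h.py <<'E'
import numpy as np,cv2
from bench import state,camera,spot_in
from scipy.spatial.transform import Rotation as Rn
def ray(c,px,z):
    K,R,t=map(np.array,(c["intrinsics"],c["R"],c["t"]))
    C=-R.T@t; d=R.T@np.linalg.solve(K,[px[0],px[1],1]); return (C+d*(z-C[2])/d[2])[:2].round(1)
def proj(c,X):
    p=np.array(c["intrinsics"])@(np.array(c["R"])@np.array(X,float)+c["t"]); return (p[:2]/p[2]).round(1)
def tool():
    s=state();R=Rn.from_quat(s["tcp_rot"]).as_matrix();return s,R,np.array(s["eef_pos"])+155*R[:,2]
E
python3 - <<'E'
from h import *
c=camera("top")
f=lambda x,y,z:ray(c,(x/3+140-.33,y/3+100-.33),z)
P=[f(x,y,80) for x,y in [(138,230),(232,196),(262,283),(167,313)]]
print("pot",P,np.mean(P,0))
for i in range(4):
    d=P[(i+1)%4]-P[i];print(np.hypot(*d),np.degrees(np.arctan2(d[1],d[0])))
print("cover",f(472,250,28),"tip",f(470,230,72))
print("tray",[f(*p,20) for p in [(422,180),(634,212),(615,335),(404,304)]])
print("driver",f(268,105,10),f(447,130,10),"bearing",f(516,460,15),"vice",f(292,395,58),f(425,380,58))
E
```

```text
pot [array([596.8, 332.9]), array([612.7, 271.5]), array([553. , 256.5]), array([540.4, 317.5])] [575.725 294.6  ]
63.42531040523176 -75.48173840145276
61.555584636976725 -165.89603105591692
62.28771949590064 101.67073236176935
58.464690198443684 15.272309155441159
cover [573.5 121.9] tip [575.  121.8]
tray [array([629.4, 150.9]), array([589.9,   8.4]), array([506. ,  32.6]), array([543.3, 171.6])]
driver [700.4 254.1] [667.4 130. ] bearing [430.6 108.3] vice [483.2 246.3] [483.3 161. ]
```

View pics/top0.png

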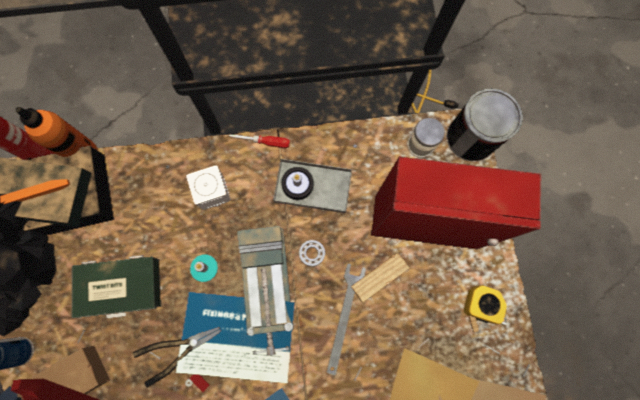

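```bash
cat >> h.py <<'E'
def ori(az,tilt):
    "closing az (deg), tilt about closing axis u (deg; + tip to v)"
    a=np.radians(az);u=np.array([np.cos(a),np.sin(a),0]);v=np.array([-u[1],u[0],0]);th=np.radians(tilt)
    z=np.sin(th)*v-np.cos(th)*np.array([0,0,1]);return np.column_stack([np.cross(u,z),u,z])
def go(G,az,tilt):
    s,R,g=tool();T=ori(az,tilt);tcp=np.array(G)-155*T[:,2]
    rv=Rn.from_matrix(T@R.T).as_rotvec();d=(tcp-s["eef_pos"])/1000
    print("t",round(s["t"],2),"eef",s["eef_pos"].round(1),"g",g.round(1),"shift",d.round(4),"rot",rv.round(3),"F",s["wrist_force"].round(1),"w",round(s["grip_width"],1),"gf",round(s["grasp_force"],1))
E
python3 - <<'E'
from h import *
go((575,299,200),14,-45)
E
```

```text
t 0.95 eef [247.1 628.1 404.7] g [247.1 628.1 249.7] shift [ 0.3014 -0.2228 -0.0951] rot [-0.612 -0.537 -0.901] F [ 0.4 -0.6 -0.5] w 85.6 gf 0.0
```

```bash
R='[[0.30,-0.22,-0.095],[-0.612,-0.537,-0.901],-1]'; python3 -m creep '[[[0.03,-0.022,-0.01],[-0.06,-0.05,-0.09],-1],[[0.06,-0.045,-0.02],[-0.13,-0.11,-0.19],-1],[[0.1,-0.07,-0.03],[-0.20,-0.18,-0.30],-1],[[0.13,-0.1,-0.04],[-0.27,-0.24,-0.40],-1],[[0.17,-0.12,-0.05],[-0.34,-0.30,-0.50],-1]]'
python3 - <<'E'
from h import *
go((575,299,200),14,-45)
E
```

```text
t: 1.45
eef_pos: [417.6, 506.8, 354.5]
tcp_rot: [0.418, 0.88, -0.138, 0.177]
wrist_force: [0.1, 0.2, 0.7]
grip_width: 85.3
grasp_force: 0.0
t 1.45 eef [417.6 506.8 354.5] g [448.  446.3 215.1] shift [ 0.1309 -0.1014 -0.0449] rot [-0.269 -0.235 -0.397] F [0.1 0.2 0.7] w 85.3 gf 0.0
```

```bash
python3 -m creep '[[[0.035,-0.025,-0.01],[-0.067,-0.059,-0.1],-1],[[0.07,-0.05,-0.022],[-0.135,-0.118,-0.2],-1],[[0.1,-0.075,-0.033],[-0.2,-0.176,-0.3],-1],[[0.131,-0.101,-0.045],[-0.269,-0.235,-0.397],-1],[[0.131,-0.101,-0.045],[-0.269,-0.235,-0.397],-1]]'
python3 - <<'E'
from h import *
go((575,299,49),14,-45)
c=camera("wrist");cv2.imwrite("pics/w1.png",c["pixels"])
print(spot_in("wrist","pot"))
for X in [(596.8,332.9,80),(612.7,271.5,80),(553,256.5,80),(540.4,317.5,80)]: print(proj(c,X))
E
```

```text
t: 1.95
eef_pos: [551.0, 403.6, 306.9]
tcp_rot: [0.569, 0.728, -0.238, 0.3]
wrist_force: [-0.9, 0.6, -0.7]
grip_width: 85.4
grasp_force: 0.0
t 1.95 eef [551.  403.6 306.9] g [576.8 297.1 197.3] shift [-0.0025  0.0017 -0.1483] rot [ 0.001 -0.005  0.002] F [-0.9  0.6 -0.7] w 85.4 gf 0.0
[{'extent': [265.8, 0.0, 387.9, 115.6], 'p': 0.87}]
[376.4  27.7]
[363.8 116.1]
[271.6 116.1]
[260.9  30.1]
```

View pics/w1.png

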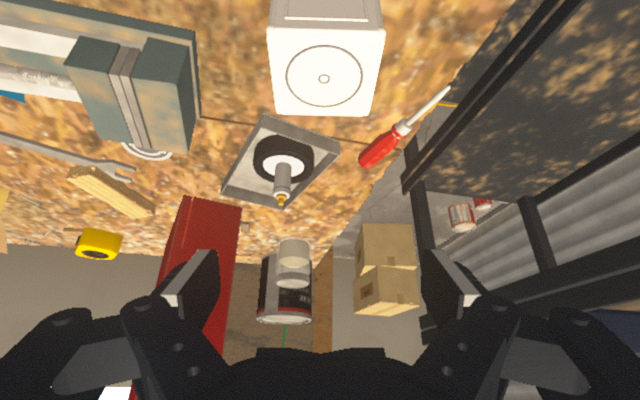

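```bash
python3 -m creep '[[[0,0.002,-0.04],[0,-0.005,0],-1],[[0,0.002,-0.08],[0,-0.005,0],-1],[[0,0.002,-0.115],[0,-0.005,0],-1],[[0,0.002,-0.148],[0,-0.005,0],-1],[[0,0.002,-0.148],[0,-0.005,0],-1]]' 40
python3 -m creep '[[[0,0,0],[0,0,0],0],[[0,0,0],[0,0,0],1],[[0,0,0],[0,0,0],1],[[0,0,0],[0,0,0],1],[[0,0,0],[0,0,0],1]]' 50
python3 - <<'E'
from h import *
go((575,299,49),14,-45)
E
```

```text
t: 2.55
eef_pos: [544.9, 409.2, 156.5]
tcp_rot: [0.566, 0.731, -0.237, 0.3]
wrist_force: [-0.2, 0.1, -0.1]
grip_width: 85.7
grasp_force: 0.0
t: 3.05
eef_pos: [548.9, 410.4, 165.0]
tcp_rot: [0.569, 0.729, -0.231, 0.303]
wrist_force: [-1.1, 4.7, 7.3]
grip_width: 61.6
grasp_force: 55.1
t 3.05 eef [548.9 410.4 165. ] g [576.8 304.7  55.1] shift [-0.0004 -0.0051 -0.0064] rot [-0.005  0.007 -0.005] F [-1.1  4.7  7.3] w 61.6 gf 55.1
```

```bash
python3 -m creep '[[[0,0,0.03],[0,0,0],1],[[0,0,0.06],[0,0,0],1],[[0,0,0.09],[0,0,0],1],[[0,0,0.12],[0,0,0],1],[[0,0,0.12],[0,0,0],1]]'
python3 - <<'E'
from h import *
go((580,290,110),14,45)
E
```

```text
t: 3.55
eef_pos: [549.3, 409.6, 287.5]
tcp_rot: [0.57, 0.728, -0.229, 0.304]
wrist_force: [0.9, 0.1, -0.9]
grip_width: 61.5
grasp_force: 54.9
t 3.55 eef [549.3 409.6 287.5] g [577.4 304.1 177.4] shift [ 0.0572 -0.2259 -0.0679] rot [1.517 0.391 0.006] F [ 0.9  0.1 -0.9] w 61.5 gf 54.9
```

```bash
python3 -m creep '[[[0.005,-0.02,0.01],[0.138,0.035,0],1],[[0.01,-0.04,0.02],[0.276,0.071,0],1],[[0.015,-0.06,0.03],[0.414,0.107,0],1],[[0.02,-0.08,0.03],[0.55,0.142,0],1],[[0.026,-0.103,0.03],[0.69,0.178,0],1]]'
python3 -m creep '[[[0.005,-0.02,0],[0.138,0.035,0],1],[[0.01,-0.04,-0.01],[0.276,0.071,0],1],[[0.015,-0.06,-0.02],[0.414,0.107,0],1],[[0.02,-0.08,-0.03],[0.55,0.142,0],1],[[0.026,-0.103,-0.03],[0.69,0.178,0],1]]'
python3 - <<'E'
from h import *
go((580,290,60),14,45)
E
```

```text
t: 4.05
eef_pos: [573.6, 305.2, 310.0]
tcp_rot: [0.614, 0.788, -0.021, 0.025]
wrist_force: [0.3, -0.5, -2.8]
grip_width: 61.5
grasp_force: 54.7
t: 4.55
eef_pos: [598.7, 202.0, 277.5]
tcp_rot: [0.583, 0.747, 0.191, -0.254]
wrist_force: [-0.9, -0.1, -3.0]
grip_width: 61.3
grasp_force: 54.8
t 4.55 eef [598.7 202.  277.5] g [574.5 292.2 153.8] shift [ 0.0078 -0.0183 -0.1079] rot [ 0.137  0.024 -0.005] F [-0.9 -0.1 -3. ] w 61.3 gf 54.8
```

```bash
python3 -m creep '[[[0.004,-0.009,-0.03],[0.07,0.012,0],1],[[0.008,-0.018,-0.06],[0.137,0.024,-0.005],1],[[0.008,-0.018,-0.09],[0.137,0.024,-0.005],1],[[0.008,-0.018,-0.108],[0.137,0.024,-0.005],1],[[0.008,-0.018,-0.108],[0.137,0.024,-0.005],1]]'
python3 - <<'E'
from h import *
go((580,290,40),14,45)
c=camera("scene");cv2.imwrite("pics/s2.png",cv2.resize(c["pixels"][130:290,260:500],None,fx=3,fy=3))
E
```

```text
t: 5.05
eef_pos: [605.9, 184.9, 168.9]
tcp_rot: [0.57, 0.728, 0.233, -0.301]
wrist_force: [-0.2, 0.5, -1.3]
grip_width: 61.3
grasp_force: 54.8
t 5.05 eef [605.9 184.9 168.9] g [579.3 290.7  58.8] shift [ 0.0006 -0.0012 -0.0193] rot [ 0.005 -0.001  0.001] F [-0.2  0.5 -1.3] w 61.3 gf 54.8
```

View pics/s2.png

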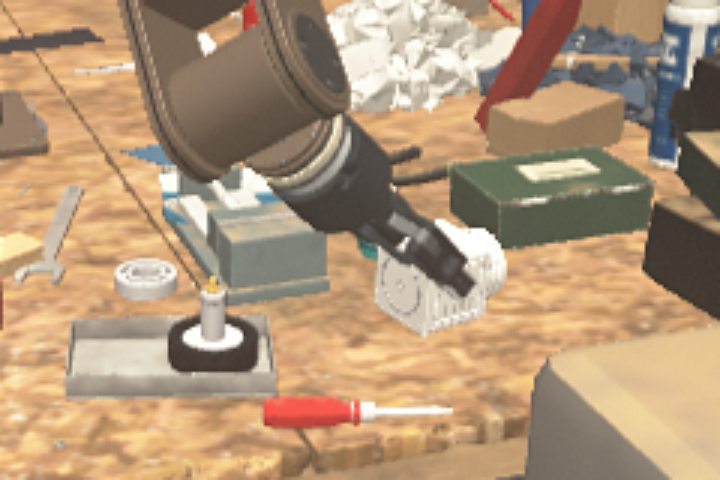

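The crop shows the pot held on its side at (440,280), its bottom facing the tray and its mouth away, level and slightly above the bench. Next I lower it to contact.

```bash
python3 -m creep '[[[0,0,-0.007],[0.005,0,0],1],[[0,0,-0.014],[0.005,0,0],1],[[0,0,-0.018],[0.005,0,0],1],[[0,0,-0.018],[0.005,0,0],1]]'
```

```text
t: 5.5
eef_pos: [607.9, 185.3, 155.5]
tcp_rot: [0.568, 0.729, 0.238, -0.299]
wrist_force: [0.3, 0.2, -1.8]
grip_width: 61.7
grasp_force: 54.8
```

```bash
python3 -m creep '[[[0,0,0],[0,0,0],1],[[0,0,-0.002],[0,0,0],1],[[0,0,-0.002],[0,0,0],1]]'; python3 - <<'E'
from h import *
go((580,290,40),14,45)
E
```

```text
t: 5.8
eef_pos: [608.1, 185.2, 153.8]
tcp_rot: [0.568, 0.729, 0.238, -0.299]
wrist_force: [0.4, 0.7, -2.3]
grip_width: 62.0
grasp_force: 54.8
t 5.8 eef [608.1 185.2 153.8] g [582.5 291.7  44.1] shift [-0.0016 -0.0015 -0.0042] rot [-0.002  0.008  0.001] F [ 0.4  0.7 -2.3] w 62.0 gf 54.8
```

```bash
for i in 1; do python3 -m creep '[[[0,0,-0.002],[0,0,0],1],[[0,0,-0.003],[0,0,0],1],[[0,0,-0.003],[0,0,0],1]]'; done; python3 -m creep '[[[0,0,-0.002],[0,0,0],1],[[0,0,-0.003],[0,0,0],1],[[0,0,-0.003],[0,0,0],1]]'
```

```text
t: 6.1
eef_pos: [608.2, 185.1, 151.0]
tcp_rot: [0.568, 0.729, 0.239, -0.299]
wrist_force: [-0.7, -0.2, 0.8]
grip_width: 61.7
grasp_force: 54.7
t: 6.4
eef_pos: [608.7, 184.7, 150.5]
tcp_rot: [0.566, 0.729, 0.239, -0.301]
wrist_force: [-6.4, -6.7, 12.2]
grip_width: 61.6
grasp_force: 55.6
```

```bash
python3 -m creep '[[[0,0,0.002],[0,0,0],1],[[0,0,0.002],[0,0,0],-1],[[0,0,0.002],[0,0,0],-1],[[0,0,0.002],[0,0,0],-1],[[0,0,0.002],[0,0,0],-1]]'
python3 -m creep '[[[0,0,0.03],[0,0,0],-1],[[0,0,0.07],[0,0,0],-1],[[0,0,0.11],[0,0,0],-1],[[0,0,0.15],[0,0,0],-1],[[0,0,0.15],[-0.1,0,0],-1]]'
python3 - <<'E'
from h import *
go((580,300,200),14,-45)
c=camera("top");print(spot_in("top","pot"));cv2.imwrite("pics/t3.png",cv2.resize(c["pixels"][130:240,160:280],None,fx=5,fy=5,interpolation=2))
c=camera("wrist");print(spot_in("wrist","pot"))
E
```

```text
t: 6.9
eef_pos: [608.0, 185.2, 149.4]
tcp_rot: [0.568, 0.729, 0.238, -0.299]
wrist_force: [0.7, -0.7, 0.5]
grip_width: 85.2
grasp_force: 0.0
t: 7.4
eef_pos: [610.0, 185.2, 307.0]
tcp_rot: [0.581, 0.741, 0.205, -0.266]
wrist_force: [-0.2, 0.9, 0.3]
grip_width: 85.5
grasp_force: 0.0
t 7.4 eef [610.  185.2 307. ] g [585.8 280.3 187. ] shift [-0.0565  0.2211  0.0026] rot [-1.427 -0.358  0.006] F [-0.2  0.9  0.3] w 85.5 gf 0.0
[{'extent': [185.9, 168.8, 232.7, 213.5], 'p': 0.61}]
[{'extent': [282.5, 223.4, 371.2, 333.1], 'p': 0.9}]
```

View pics/t3.png

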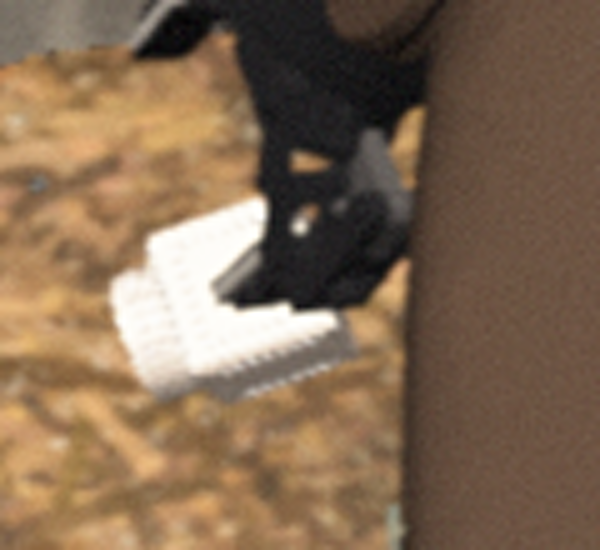

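```bash
python3 - <<'E'
from h import *
c=camera("top")
P=[ray(c,(x/5+160-.4,y/5+130-.4),62) for x,y in [(148,242),(193,375),(342,318)]];print(P)
a,b,d=P;v=np.array([-.242,.970])
print("mid",(a+b)/2-18*v,(a+d)/2-11*v, "az",np.degrees(np.arctan2(*(a-b)[::-1])),np.degrees(np.arctan2(*(b-d)[::-1]))-90,np.hypot(*(a-b)),np.hypot(*(b-d)))
E
python3 -m creep '[[[-0.006,0.022,0],[-0.14,-0.036,0],-1],[[-0.011,0.044,0.01],[-0.28,-0.072,0],-1],[[-0.017,0.066,0.02],[-0.42,-0.107,0],-1],[[-0.022,0.088,0.03],[-0.56,-0.143,0],-1],[[-0.028,0.11,0.03],[-0.7,-0.178,0],-1]]'
python3 -m creep '[[[-0.006,0.022,0],[-0.14,-0.036,0],-1],[[-0.011,0.044,0],[-0.28,-0.072,0],-1],[[-0.017,0.066,0],[-0.42,-0.107,0],-1],[[-0.022,0.088,0],[-0.56,-0.143,0],-1],[[-0.028,0.11,0],[-0.7,-0.178,0],-1]]'
python3 - <<'E'
from h import *
go((580,301,42),14,-45)
c=camera("wrist");print(spot_in("wrist","pot"));cv2.imwrite("pics/w4.png",c["pixels"])
v=np.array([-.242,.970,0]);u=np.array([.970,.242,0]);m=np.array([578.5,306.5,0])
for s,w,z in [(-31,18,62),(31,18,62),(-31,-40,62),(31,-40,62)]: print(proj(c,m+s*u+w*v+[0,0,z]))
E
```

```text
[array([598.3, 330.7]), array([543. , 316.3]), array([559.1, 257.4])]
mid [575.006 306.04 ] [581.362 283.38 ] az 14.595564804009774 15.288037848825411 57.14411605756094 61.060789382385195
t: 8.15
eef_pos: [580.0, 295.9, 329.8]
tcp_rot: [0.62, 0.785, -0.015, 0.013]
wrist_force: [-0.2, 0.1, 0.3]
grip_width: 85.4
grasp_force: 0.0
t: 8.65
eef_pos: [551.5, 405.9, 327.4]
tcp_rot: [0.576, 0.728, -0.231, 0.292]
wrist_force: [0.0, -0.2, 0.2]
grip_width: 85.9
grasp_force: 0.0
t 8.65 eef [551.5 405.9 327.4] g [576.  301.7 215.3] shift [ 0.002   0.0015 -0.1758] rot [-0.022 -0.006  0.013] F [ 0.  -0.2  0.2] w 85.9 gf 0.0
[{'extent': [274.7, 0.0, 377.5, 85.6], 'p': 0.73}]
[272.7   7.7]
[378.3   6.2]
[283.2  86.2]
[367.7  85.2]
```

View pics/w4.png

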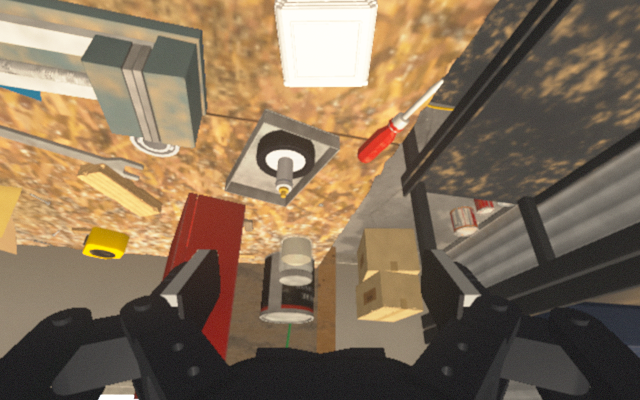

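The wrist view shows the pot's upper flat at (277..375, 5..86), which matches the prediction (273..378, 6..86) within 2 px. So the pot lies where I expected. I descend and grip again.

```bash
python3 -m creep '[[[0,0,-0.04],[-0.022,-0.006,0.013],-1],[[0.001,0.001,-0.085],[-0.022,-0.006,0.013],-1],[[0.002,0.001,-0.13],[-0.022,-0.006,0.013],-1],[[0.002,0.001,-0.175],[-0.022,-0.006,0.013],-1],[[0.002,0.001,-0.175],[-0.022,-0.006,0.013],-1]]'
python3 -m creep '[[[0,0,0],[0,0,0],0],[[0,0,0],[0,0,0],1],[[0,0,0],[0,0,0],1],[[0,0,0],[0,0,0],1],[[0,0,0],[0,0,0],1]]' 50
python3 - <<'E'
from h import *
go((580,301,42),14,-45)
E
```

```text
t: 9.25
eef_pos: [550.9, 402.7, 144.6]
tcp_rot: [0.568, 0.73, -0.24, 0.295]
wrist_force: [-1.6, -0.7, -0.5]
grip_width: 85.7
grasp_force: 0.0
t: 9.75
eef_pos: [554.8, 406.9, 157.5]
tcp_rot: [0.57, 0.728, -0.23, 0.302]
wrist_force: [-0.3, 3.3, 3.8]
grip_width: 61.2
grasp_force: 58.0
t 9.75 eef [554.8 406.9 157.5] g [582.2 301.5  47.2] shift [-0.0014  0.0005 -0.0059] rot [-0.009  0.007 -0.002] F [-0.3  3.3  3.8] w 61.2 gf 58.0
```

```bash
python3 -m creep '[[[0,0,0.03],[0,0,0],1],[[0,0,0.06],[0,0,0],1],[[0,0,0.09],[0,0,0],1],[[0,0,0.12],[0,0,0],1],[[0,0,0.13],[0,0,0],1]]'
python3 -m creep '[[[0.005,-0.02,0.01],[0.138,0.035,0],1],[[0.01,-0.04,0.02],[0.276,0.071,0],1],[[0.015,-0.06,0.03],[0.414,0.107,0],1],[[0.02,-0.08,0.03],[0.55,0.142,0],1],[[0.026,-0.103,0.03],[0.69,0.178,0],1]]'
python3 -m creep '[[[0.005,-0.02,0],[0.138,0.035,0],1],[[0.01,-0.04,-0.01],[0.276,0.071,0],1],[[0.015,-0.06,-0.02],[0.414,0.107,0],1],[[0.02,-0.08,-0.03],[0.55,0.142,0],1],[[0.026,-0.103,-0.03],[0.69,0.178,0],1]]'
python3 - <<'E'
from h import *
go((580,290,55),14,45)
E
```

```text
t: 10.25
eef_pos: [554.7, 406.6, 289.3]
tcp_rot: [0.571, 0.728, -0.229, 0.302]
wrist_force: [0.6, 0.4, -1.1]
grip_width: 61.3
grasp_force: 57.5
t: 10.75
eef_pos: [579.7, 302.5, 314.2]
tcp_rot: [0.615, 0.788, -0.02, 0.023]
wrist_force: [-0.3, 0.2, -3.7]
grip_width: 61.4
grasp_force: 57.4
t: 11.25
eef_pos: [604.9, 199.2, 281.5]
tcp_rot: [0.583, 0.747, 0.192, -0.256]
wrist_force: [0.1, 0.6, -2.8]
grip_width: 61.0
grasp_force: 57.4
t 11.25 eef [604.9 199.2 281.5] g [580.5 290.  158.2] shift [ 0.0016 -0.0156 -0.1169] rot [ 0.133  0.022 -0.004] F [ 0.1  0.6 -2.8] w 61.0 gf 57.4
```

```bash
python3 -m creep '[[[0.001,-0.008,-0.03],[0.07,0.012,0],1],[[0.001,-0.016,-0.06],[0.137,0.024,-0.004],1],[[0.001,-0.016,-0.09],[0.137,0.024,-0.004],1],[[0.001,-0.016,-0.112],[0.137,0.024,-0.004],1],[[0.001,-0.016,-0.112],[0.137,0.024,-0.004],1]]'
python3 -m creep '[[[0,0,-0.008],[0,0,0],1],[[0,0,-0.014],[0,0,0],1],[[0,0,-0.018],[0,0,0],1],[[0,0,-0.018],[0,0,0],1],[[0,0,-0.018],[0,0,0],1]]'
python3 - <<'E'
from h import *
go((580,290,34),14,45)
E
```

```text
t: 11.75
eef_pos: [604.6, 183.6, 167.4]
tcp_rot: [0.57, 0.727, 0.233, -0.303]
wrist_force: [0.1, -0.1, -1.3]
grip_width: 61.6
grasp_force: 57.4
t: 12.25
eef_pos: [607.3, 184.2, 155.4]
tcp_rot: [0.569, 0.728, 0.237, -0.3]
wrist_force: [-0.3, 0.1, -2.3]
grip_width: 61.3
grasp_force: 57.4
t 12.25 eef [607.3 184.2 155.4] g [581.4 290.6  45.7] shift [-0.0008 -0.0006 -0.0118] rot [-0.     0.004  0.001] F [-0.3  0.1 -2.3] w 61.3 gf 57.4
```

```bash
python3 -m creep '[[[0,0,-0.003],[0,0,0],1],[[0,0,-0.006],[0,0,0],1],[[0,0,-0.006],[0,0,0],1]]'
python3 -m creep '[[[0,0,-0.001],[0,0,0],1],[[0,0,-0.002],[0,0,0],1],[[0,0,-0.002],[0,0,0],1]]'
python3 -m creep '[[[0,0,-0.001],[0,0,0],1],[[0,0,-0.002],[0,0,0],1],[[0,0,-0.002],[0,0,0],1]]'
```

```text
t: 12.55
eef_pos: [606.8, 184.1, 148.2]
tcp_rot: [0.569, 0.728, 0.236, -0.3]
wrist_force: [-0.4, -0.6, -1.7]
grip_width: 61.1
grasp_force: 57.4
t: 12.85
eef_pos: [607.0, 184.1, 146.6]
tcp_rot: [0.569, 0.728, 0.237, -0.3]
wrist_force: [-0.4, -0.2, -2.4]
grip_width: 61.0
grasp_force: 57.4
t: 13.15
eef_pos: [607.3, 184.1, 145.1]
tcp_rot: [0.569, 0.728, 0.237, -0.3]
wrist_force: [-1.2, -1.4, -0.5]
grip_width: 61.2
grasp_force: 57.8
```

```bash
python3 -m creep '[[[0,0,-0.001],[0,0,0],1],[[0,0,-0.001],[0,0,0],-1],[[0,0,-0.001],[0,0,0],-1],[[0,0,-0.001],[0,0,0],-1],[[0,0,-0.001],[0,0,0],-1]]'
python3 -m creep '[[[0,0,0.03],[0,0,0],-1],[[0,0,0.07],[0,0,0],-1],[[0,0,0.11],[0,0,0],-1],[[0,0,0.15],[0,0,0],-1],[[0,0,0.15],[-0.1,0,0],-1]]'
python3 - <<'E'
from h import *
c=camera("top");print(spot_in("top","dust_cover"),spot_in("top","pot"))
go((574,122,200),-15,0)
go((574,122,200),165,0)
E
```

```text
t: 13.65
eef_pos: [607.0, 184.3, 143.6]
tcp_rot: [0.569, 0.728, 0.237, -0.3]
wrist_force: [-0.0, 0.5, -0.5]
grip_width: 85.5
grasp_force: 0.0
t: 14.15
eef_pos: [609.0, 184.2, 301.1]
tcp_rot: [0.582, 0.74, 0.204, -0.267]
wrist_force: [0.6, -0.3, 0.7]
grip_width: 85.3
grasp_force: 0.0
[] [{'extent': [184.2, 169.8, 226.4, 213.6], 'p': 0.9}]
t 14.3 eef [606.9 184.4 294.1] g [580.9 279.5 174.5] shift [-0.0329 -0.0624  0.0609] rot [-0.696 -0.012 -0.478] F [ 0.1 -0.3 -0.4] w 85.3 gf 0.0
t 14.3 eef [606.9 184.4 294.1] g [580.9 279.5 174.5] shift [-0.0329 -0.0624  0.0609] rot [ 0.017 -0.928  2.507] F [ 0.1 -0.3 -0.4] w 85.3 gf 0.0
```

```bash
python3 - <<'E'
from h import *
go((577,306,200),14,0)
c=camera("wrist");s,R,g=tool()
Rc=np.array(c["R"]);C=-Rc.T@c["t"]
print("cam in tool",(R.T@(C-s["eef_pos"])).round(1),(Rc@R).round(3)); print(proj(c,g))
E
```

```text
t 14.3 eef [606.9 184.4 294.1] g [580.9 279.5 174.5] shift [-0.0299  0.1216  0.0609] rot [-0.664 -0.184  0.008] F [ 0.1 -0.3 -0.4] w 85.3 gf 0.0
cam in tool [69.1  0.4 29.2] [[ 0.002  1.    -0.002]
 [-0.964  0.001 -0.266]
 [-0.266  0.003  0.964]]
[318.1 277. ]
```

```bash
python3 -m creep '[[[-0.006,0.025,0.012],[-0.133,-0.037,0],-1],[[-0.012,0.05,0.024],[-0.266,-0.074,0],-1],[[-0.018,0.073,0.036],[-0.4,-0.11,0],-1],[[-0.024,0.1,0.048],[-0.53,-0.147,0],-1],[[-0.03,0.122,0.06],[-0.664,-0.184,0.008],-1]]'
python3 -m creep '[[[0,0,0],[0,0,0],-1],[[0,0,0],[0,0,0],-1]]'
python3 - <<'E'
from h import *
go((577,306,200),14,0)
c=camera("wrist");cv2.imwrite("pics/w5.png",c["pixels"]);print(spot_in("wrist","pot"),spot_in("wrist","pot_mouth"))
print(proj(c,(577,306,80)))
E
```

```text
t: 14.85
eef_pos: [576.3, 307.1, 351.9]
tcp_rot: [0.616, 0.788, -0.003, 0.001]
wrist_force: [0.1, -0.3, 0.8]
grip_width: 85.6
grasp_force: 0.0
t: 15.05
eef_pos: [576.7, 306.3, 351.8]
tcp_rot: [0.616, 0.788, -0.001, -0.002]
wrist_force: [0.2, -0.4, -0.7]
grip_width: 85.1
grasp_force: 0.0
t 15.05 eef [576.7 306.3 351.8] g [575.9 306.4 196.8] shift [ 0.0003 -0.0003  0.0032] rot [-0.    -0.005 -0.   ] F [ 0.2 -0.4 -0.7] w 85.1 gf 0.0
[{'extent': [282.6, 142.8, 365.4, 232.4], 'p': 0.83}] [{'extent': [282.6, 144.8, 363.1, 235.7], 'p': 0.61}]
[321.7 199.3]
```

View pics/w5.png

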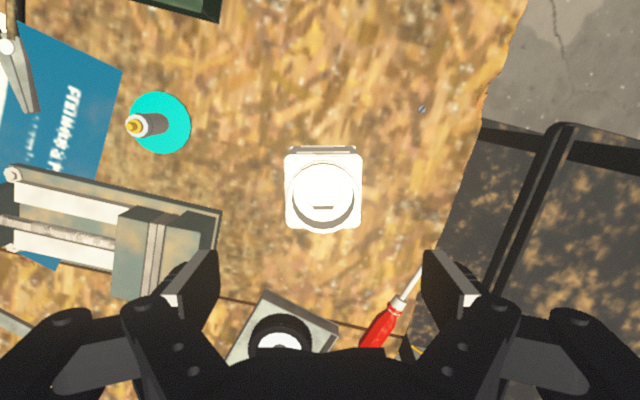

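The wrist view shows the pot upright and mouth up, centred near (323,196), with the predicted point at (322,199). Now I find the rim numerically, then go to the lids.

```bash
python3 - <<'E'
import cv2
g=cv2.imread("pics/w5.png",0)
print("row195",g[195,280:368].tolist());print("row185",g[185,280:368].tolist());print("col323",g[140:236,323].tolist())
E
python3 - <<'E'
from h import *
go((574,122,200),14,0)
E
```

```text
row195 [150, 147, 143, 144, 169, 225, 245, 248, 253, 254, 255, 254, 218, 221, 254, 254, 254, 254, 254, 254, 254, 254, 254, 254, 254, 254, 253, 254, 254, 254, 254, 254, 254, 254, 254, 254, 254, 254, 254, 254, 254, 254, 254, 254, 254, 254, 254, 254, 254, 254, 254, 254, 254, 254, 254, 254, 254, 254, 254, 254, 253, 254, 254, 254, 254, 254, 254, 254, 254, 254, 254, 255, 244, 165, 246, 255, 255, 254, 253, 249, 252, 239, 211, 207, 205, 203, 203, 203]
row185 [148, 150, 156, 168, 228, 252, 250, 252, 252, 248, 249, 254, 254, 254, 254, 253, 254, 254, 254, 254, 254, 254, 254, 254, 254, 254, 253, 254, 254, 254, 254, 254, 254, 254, 254, 254, 254, 254, 254, 254, 254, 254, 254, 254, 254, 254, 254, 254, 254, 254, 254, 254, 254, 254, 254, 254, 254, 254, 254, 254, 253, 254, 254, 254, 254, 254, 254, 254, 254, 254, 254, 254, 254, 254, 254, 253, 249, 249, 251, 253, 254, 248, 192, 185, 179, 174, 171, 167]
col323 [205, 206, 210, 206, 204, 216, 218, 180, 151, 148, 158, 199, 213, 187, 220, 248, 253, 253, 254, 252, 237, 250, 235, 191, 251, 255, 254, 254, 254, 254, 254, 254, 254, 254, 254, 254, 254, 254, 254, 254, 254, 254, 254, 254, 254, 254, 254, 254, 254, 254, 254, 254, 254, 254, 254, 254, 254, 254, 254, 254, 254, 254, 254, 254, 255, 253, 190, 155, 168, 234, 254, 255, 254, 254, 254, 254, 254, 254, 254, 254, 255, 252, 171, 154, 160, 157, 158, 156, 165, 245, 255, 255, 255, 251, 211, 202]
t 15.2 eef [577.2 304.8 351.7] g [576.5 304.6 196.7] shift [-0.0032 -0.1828  0.0033] rot [ 0.001 -0.005  0.003] F [0.2 0.1 0.5] w 85.3 gf 0.0
```

```bash
cat > fit.py <<'E'
from h import *
c=camera("wrist");v=np.array([-.242,.970,0]);u=np.array([.970,.242,0]);m=np.array([577,306,0])
for r,z in [(31,58),(27,58),(27,80),(23.5,80),(31,0),(0,80)]:
    print(r,z,"v+",proj(c,m+r*v+[0,0,z]),"v-",proj(c,m-r*v+[0,0,z]),"u-",proj(c,m-r*u+[0,0,z]),"u+",proj(c,m+r*u+[0,0,z]))
cv2.imwrite("pics/w5c.png",cv2.resize(c["pixels"][135:245,265:385],None,fx=5,fy=5,interpolation=2))
b=c["pixels"][:,:,0];print(b[140:236:1,323].tolist());print(b[195,280:370].tolist())
E
python3 fit.py
```

```text
31 58 v+ [321.4 151. ] v- [321.6 225.7] u- [283.  189.6] u+ [360.  189.4]
27 58 v+ [321.4 156.1] v- [321.6 221.2] u- [288.  189.6] u+ [355.  189.4]
27 80 v+ [321.4 160.7] v- [321.6 230.8] u- [285.2 196.8] u+ [357.8 196.7]
23.5 80 v+ [321.4 165.5] v- [321.6 226.5] u- [289.9 196.8] u+ [353.1 196.7]
31 0 v+ [321.4 142.8] v- [321.6 205.5] u- [289.6 175. ] u+ [353.4 174.9]
0 80 v+ [321.5 196.7] v- [321.5 196.7] u- [321.5 196.7] u+ [321.5 196.7]
[137, 135, 138, 196, 196, 133, 127, 128, 132, 201, 199, 203, 237, 251, 250, 250, 245, 215, 233, 222, 172, 226, 255, 255, 254, 253, 253, 254, 254, 254, 254, 254, 254, 252, 251, 254, 254, 254, 254, 254, 254, 254, 254, 254, 254, 254, 254, 254, 254, 254, 254, 253, 253, 254, 254, 254, 254, 254, 254, 253, 254, 254, 255, 241, 153, 132, 155, 238, 255, 254, 254, 254, 254, 254, 253, 254, 253, 255, 253, 208, 139, 134, 135, 133, 134, 132, 167, 248, 255, 255, 246, 170, 138, 140, 137, 142]
[103, 103, 100, 102, 151, 223, 232, 242, 253, 254, 255, 241, 145, 181, 245, 254, 254, 253, 253, 253, 253, 253, 254, 254, 254, 252, 251, 253, 254, 253, 253, 253, 253, 253, 253, 253, 254, 253, 253, 254, 254, 254, 254, 254, 254, 253, 254, 254, 254, 254, 254, 253, 254, 254, 254, 254, 254, 254, 254, 251, 248, 254, 254, 254, 254, 254, 254, 254, 254, 254, 255, 252, 166, 127, 211, 255, 255, 254, 253, 245, 237, 193, 138, 132, 130, 129, 130, 133, 135, 134]
```

View pics/w5c.png

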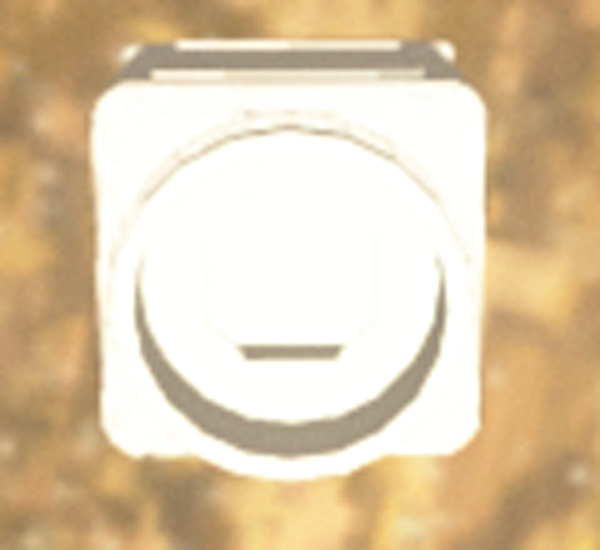

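The crop shows the mouth's inner edge at cols 291.8..353.8 and its bottom row at 226. That puts the mouth centre at about (578,306.5). Next, the lids.

```bash
python3 -m creep '[[[0,-0.04,0],[0,-0.002,0],-1],[[-0.001,-0.08,0],[0,-0.005,0.003],-1],[[-0.002,-0.12,0],[0,-0.005,0.003],-1],[[-0.003,-0.155,0],[0,-0.005,0.003],-1],[[-0.003,-0.183,0],[0,-0.005,0.003],-1]]'
python3 -m creep '[[[0,0,0],[0,0,0],-1],[[0,0,0],[0,0,0],-1]]'
python3 - <<'E'
from h import *
go((574,122,200),14,0)
c=camera("wrist");cv2.imwrite("pics/w6.png",c["pixels"])
for z in (28,62,72): print(z,proj(c,(574,122,z)))
print(spot_in("wrist","dust_cover"),spot_in("wrist","inner_lid"))
v=np.array([-.242,.970,0]);u=np.array([.970,.242,0]);m=np.array([574,122,28.])
print([proj(c,m+d) for d in (33*v,-33*v,33*u,-33*u)])
x,y=proj(c,(574,122,45)).astype(int)
cv2.imwrite("pics/w6c.png",cv2.resize(c["pixels"][y-60:y+60,x-60:x+60],None,fx=5,fy=5,interpolation=2));print(x,y)
E
```

```text
t: 15.75
eef_pos: [573.8, 120.1, 353.1]
tcp_rot: [0.616, 0.788, 0.001, 0.001]
wrist_force: [0.8, 0.2, 0.1]
grip_width: 85.2
grasp_force: 0.0
t: 15.95
eef_pos: [574.1, 121.9, 353.3]
tcp_rot: [0.616, 0.788, 0.001, 0.002]
wrist_force: [0.5, 0.1, 0.7]
grip_width: 85.7
grasp_force: 0.0
t 15.95 eef [574.1 121.9 353.3] g [574.7 121.8 198.3] shift [-0.0001  0.0001  0.0017] rot [0.    0.004 0.001] F [0.5 0.1 0.7] w 85.7 gf 0.0
28 [318.4 181.7]
62 [318.4 191.2]
72 [318.4 194.4]
[{'extent': [289.2, 145.1, 359.8, 217.9], 'p': 0.82}] [{'extent': [295.3, 158.4, 347.7, 206.4], 'p': 0.64}]
[array([318.3, 144.7]), array([318.5, 216.6]), array([355.2, 181.6]), array([281.6, 181.8])]
318 186
```

View pics/w6c.png

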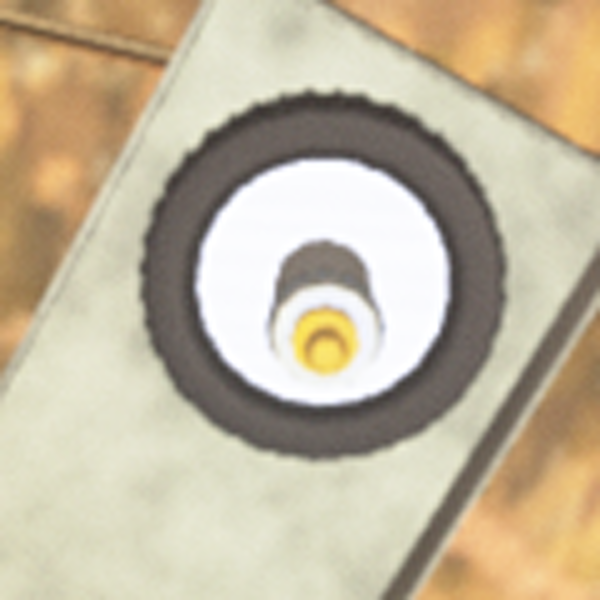

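The crop shows the black cover ring and stem centred near col 322.6, about 3.6 mm outward of my estimate. The lids are therefore at about (577.5,123). I descend to grip the stem.

```bash
python3 -m creep '[[[0.003,0.001,-0.04],[0,0.004,0],-1],[[0.003,0.001,-0.08],[0,0.004,0],-1],[[0.003,0.001,-0.12],[0,0.004,0],-0.3],[[0.003,0.001,-0.14],[0,0.004,0],0],[[0.003,0.001,-0.145],[0,0.004,0],0]]' 40
python3 -m creep '[[[0,0,0],[0,0,0],0],[[0,0,0],[0,0,0],0]]'
python3 - <<'E'
from h import *
go((577.5,122.9,51),14,0)
c=camera("wrist");cv2.imwrite("pics/w7.png",c["pixels"])
print(spot_in("wrist","inner_lid"),spot_in("wrist","dust_cover"),proj(c,(577.5,122.9,72)))
E
```

```text
t: 16.6
eef_pos: [575.5, 125.1, 205.0]
tcp_rot: [0.614, 0.789, -0.003, -0.002]
wrist_force: [0.8, -0.3, -0.3]
grip_width: 44.0
grasp_force: 0.0
t: 16.8
eef_pos: [577.9, 124.7, 210.4]
tcp_rot: [0.615, 0.789, 0.001, 0.002]
wrist_force: [0.4, 0.8, -0.5]
grip_width: 42.7
grasp_force: 0.0
t 16.8 eef [577.9 124.7 210.4] g [578.5 124.5  55.4] shift [-0.0004 -0.0018 -0.0044] rot [ 0.001  0.003 -0.002] F [ 0.4  0.8 -0.5] w 42.7 gf 0.0
[{'extent': [272.7, 203.7, 359.6, 310.7], 'p': 0.86}] [{'extent': [251.9, 179.6, 382.6, 311.3], 'p': 0.81}, {'extent': [271.4, 205.5, 361.5, 312.4], 'p': 0.66}] [316.  300.4]
```

```bash
python3 -m creep '[[[0,-0.002,-0.003],[0,0.003,0],0],[[0,-0.002,-0.004],[0,0.003,0],0.2],[[0,-0.002,-0.004],[0,0.003,0],1],[[0,-0.002,-0.004],[0,0.003,0],1],[[0,-0.002,-0.004],[0,0.003,0],1]]' 60
python3 -m creep '[[[0,0,0],[0,0,0],1],[[0,0,0],[0,0,0],1]]'
python3 - <<'E'
from h import *
go((577.5,122.9,51),14,0)
E
```

```text
t: 17.45
eef_pos: [577.1, 122.1, 204.8]
tcp_rot: [0.615, 0.789, -0.001, -0.001]
wrist_force: [0.5, -0.4, 0.4]
grip_width: 16.4
grasp_force: 58.5
t: 17.65
eef_pos: [577.1, 122.1, 204.7]
tcp_rot: [0.615, 0.789, -0.001, -0.001]
wrist_force: [0.3, -0.9, -0.2]
grip_width: 16.5
grasp_force: 58.5
t 17.65 eef [577.1 122.1 204.7] g [576.7 121.8  49.7] shift [0.0004 0.0008 0.0013] rot [ 0.002 -0.003 -0.002] F [ 0.3 -0.9 -0.2] w 16.5 gf 58.5
```

```bash
python3 -m creep '[[[0,0,0.01],[0,0,0],1],[[0,0,0.03],[0,0,0],1],[[0,0,0.055],[0,0,0],1],[[0,0,0.08],[0,0,0],1],[[0,0,0.1],[0,0,0],1]]'
python3 -m creep '[[[0,0,0.01],[0,0,0],1],[[0,0,0.01],[0,0,0],1],[[0,0,0.01],[0,0,0],1]]'
python3 - <<'E'
from h import *
go((577.9,306.4,155),14,0)
c=camera("wrist");cv2.imwrite("pics/w8.png",c["pixels"])
s,R,g=tool();print(spot_in("wrist","inner_lid"),spot_in("wrist","dust_cover"),proj(c,g),proj(c,g-21*R[:,2]))
x,y=proj(c,g-21*R[:,2]).astype(int)
im=cv2.cvtColor(c["pixels"],cv2.COLOR_BGR2HSV)
m=cv2.inRange(im,(12,100,80),(40,255,255));m[:240]=0;m[:,:280]=0;m[:,360:]=0
n,l,st,ce=cv2.connectedComponentsWithStats(m);print([(st[i].tolist(),ce[i].round(1)) for i in range(1,n) if st[i][4]>30])
c=camera("scene");print(spot_in("scene","dust_cover"),spot_in("scene","tray"))
E
```

```text
t: 18.15
eef_pos: [576.8, 122.2, 306.1]
tcp_rot: [0.615, 0.789, -0.001, -0.001]
wrist_force: [0.4, 0.4, -2.6]
grip_width: 16.5
grasp_force: 58.7
t: 18.45
eef_pos: [576.6, 122.1, 313.7]
tcp_rot: [0.615, 0.789, -0.002, -0.001]
wrist_force: [-0.3, -1.0, -3.3]
grip_width: 16.3
grasp_force: 58.7
t 18.45 eef [576.6 122.1 313.7] g [575.9 121.9 158.7] shift [ 0.0013  0.1843 -0.0037] rot [ 0.001 -0.005 -0.002] F [-0.3 -1.  -3.3] w 16.3 gf 58.7
[{'extent': [274.1, 204.7, 368.8, 316.2], 'p': 0.69}] [{'extent': [253.8, 178.8, 393.1, 313.1], 'p': 0.83}] [318.8 274. ] [318.7 303. ]
[([290, 282, 61, 72, 2449], array([321.1, 322.6]))]
[{'extent': [314.0, 189.3, 347.5, 209.1], 'p': 0.63}, {'extent': [323.6, 191.4, 332.0, 200.6], 'p': 0.28}] [{'extent': [281.3, 233.1, 352.5, 263.2], 'p': 0.83}]
```

```bash
python3 -m creep '[[[0,0.02,0],[0,0,0],1],[[0,0.06,0],[0,0,0],1],[[0,0.1,0],[0,0,0],1],[[0.001,0.14,0],[0,0,0],1],[[0.001,0.17,0],[0,0,0],1]]'
python3 -m creep '[[[0,0.01,0],[0,-0.002,0],1],[[0,0.0135,0],[0,-0.002,0],1],[[0,0.0135,0],[0,-0.002,0],1],[[0,0.0135,0],[0,-0.002,0],1]]'
python3 - <<'E'
from h import *
go((576.8,305.5,128),14,0)
c=camera("top");print(spot_in("top","dust_cover"),spot_in("top","pot"),proj(c,(578,306,118)))
K=[];
for i in range(3):
    camera("wrist");s,R,g=tool();print(g.round(1),s["eef_pos"].round(1))
E
```

```text
t: 19.25
eef_pos: [577.8, 294.3, 314.3]
tcp_rot: [0.615, 0.789, -0.001, -0.001]
wrist_force: [0.3, 0.0, -3.0]
grip_width: 16.2
grasp_force: 58.8
t: 19.65
eef_pos: [578.3, 304.5, 314.4]
tcp_rot: [0.615, 0.788, -0.001, 0.0]
wrist_force: [0.5, -0.6, -2.8]
grip_width: 16.3
grasp_force: 58.8
t 19.65 eef [578.3 304.5 314.4] g [578.1 304.2 159.4] shift [-0.0015  0.001  -0.0314] rot [ 0.002 -0.001 -0.001] F [ 0.5 -0.6 -2.8] w 16.3 gf 58.8
[{'extent': [209.5, 177.3, 217.0, 193.4], 'p': 0.56}] [{'extent': [211.6, 172.7, 226.0, 210.3], 'p': 0.6}] [195.3 178.9]
[578.2 304.4 159.8] [578.3 304.7 314.8]
[578.2 304.6 159.8] [578.3 304.8 314.8]
[578.1 304.8 159.8] [578.2 305.  314.8]
```

```bash
python3 -m creep '[[[-0.001,0.0005,-0.01],[0.001,-0.001,0],1],[[-0.0013,0.0006,-0.02],[0.001,-0.001,0],1],[[-0.0013,0.0006,-0.028],[0.001,-0.001,0],1],[[-0.0013,0.0006,-0.028],[0.001,-0.001,0],1],[[-0.0013,0.0006,-0.028],[0.001,-0.001,0],1]]'
python3 -m creep '[[[0,0,0],[0,0,0],1],[[0,0,0],[0,0,0],1]]'
python3 - <<'E'
from h import *
go((576.8,305.5,128),14,0)
c=camera("scene");print(spot_in("scene","dust_cover"),spot_in("scene","pot"));print([proj(c,(578,306,z)) for z in (0,80,88,110,128)])
cv2.imwrite("pics/s9.png",c["pixels"])
E
```

```text
t: 20.45
eef_pos: [576.6, 306.3, 285.9]
tcp_rot: [0.615, 0.789, -0.001, -0.0]
wrist_force: [-1.1, -0.0, -2.9]
grip_width: 16.4
grasp_force: 58.8
t: 20.65
eef_pos: [577.0, 306.4, 287.4]
tcp_rot: [0.615, 0.789, 0.0, 0.001]
wrist_force: [-0.3, 0.5, -4.2]
grip_width: 16.1
grasp_force: 58.8
t 20.65 eef [577.  306.4 287.4] g [577.2 306.4 132.4] shift [-0.0002 -0.0009 -0.0044] rot [-0.     0.001 -0.002] F [-0.3  0.5 -4.2] w 16.1 gf 58.8
[{'extent': [395.0, 189.7, 425.1, 208.1], 'p': 0.85}] [{'extent': [390.3, 207.6, 428.2, 246.9], 'p': 0.58}, {'extent': [400.9, 179.2, 418.8, 201.5], 'p': 0.22}]
[array([407.1, 239.5]), array([409.1, 208. ]), array([409.3, 204.7]), array([409.9, 195.7]), array([410.4, 188.2])]
```

```bash
python3 -m creep '[[[0,-0.0005,-0.003],[0,0,0],1],[[0,-0.0007,-0.006],[0,0,0],1],[[0,-0.0007,-0.008],[0,0,0],1],[[0,-0.0007,-0.008],[0,0,0],1]]' 
python3 -m creep '[[[0,0,-0.002],[0,0,0],1],[[0,0,-0.004],[0,0,0],1],[[0,0,-0.004],[0,0,0],1]]'
```

```text
t: 21.2
eef_pos: [576.6, 305.4, 277.9]
tcp_rot: [0.615, 0.789, -0.001, -0.0]
wrist_force: [-0.4, 0.1, -1.8]
grip_width: 16.5
grasp_force: 58.8
t: 21.5
eef_pos: [576.6, 305.5, 274.3]
tcp_rot: [0.615, 0.789, -0.0, 0.0]
wrist_force: [0.1, 0.3, -2.7]
grip_width: 16.1
grasp_force: 58.8
```

```bash
python3 - <<'E'
from h import *
go((576.8,305.5,110),14,0)
E
```

```text
t 21.5 eef [576.6 305.5 274.3] g [576.6 305.4 119.3] shift [ 0.0002 -0.     -0.0093] rot [ 0.001 -0.    -0.002] F [ 0.1  0.3 -2.7] w 16.1 gf 58.8
```

```bash
python3 -m creep '[[[0,0,-0.002],[0,0,0],1],[[0,0,-0.005],[0,0,0],1],[[0,0,-0.006],[0,0,0],1],[[0,0,-0.006],[0,0,0],1]]' 
python3 -m creep '[[[0,0,-0.002],[0,0,0],1],[[0,0,-0.003],[0,0,0],1],[[0,0,-0.003],[0,0,0],1]]'
```

```text
t: 21.9
eef_pos: [576.7, 305.5, 268.3]
tcp_rot: [0.615, 0.789, -0.0, 0.0]
wrist_force: [0.1, 0.5, -2.2]
grip_width: 15.9
grasp_force: 58.8
t: 22.2
eef_pos: [576.7, 305.5, 265.5]
tcp_rot: [0.615, 0.789, -0.0, 0.0]
wrist_force: [-0.0, -0.2, -2.7]
grip_width: 16.5
grasp_force: 58.8
```

```bash
python3 -m creep '[[[0,0,-0.001],[0,0,0],1],[[0,0,-0.001],[0,0,0],1],[[0,0,-0.001],[0,0,0],1]]'; python3 -m creep '[[[0,0,-0.001],[0,0,0],1],[[0,0,-0.001],[0,0,0],1],[[0,0,-0.001],[0,0,0],1]]'
```

```text
t: 22.5
eef_pos: [576.8, 305.6, 264.8]
tcp_rot: [0.615, 0.789, -0.0, 0.0]
wrist_force: [-0.4, -0.0, -4.3]
grip_width: 16.3
grasp_force: 58.9
t: 22.8
eef_pos: [576.9, 305.6, 264.6]
tcp_rot: [0.615, 0.789, -0.0, 0.0]
wrist_force: [-2.1, -1.4, 2.7]
grip_width: 16.2
grasp_force: 59.5
```

```bash
python3 -m creep '[[[0,0,0.0005],[0,0,0],1],[[0,0,0.001],[0,0,0],0.4],[[0,0,0.001],[0,0,0],0],[[0,0,0.001],[0,0,0],-0.5],[[0,0,0.001],[0,0,0],-1]]'; python3 -m creep '[[[0,0,0],[0,0,0],-1],[[0,0,0],[0,0,0],-1],[[0,0,0],[0,0,0],-1],[[0,0,0],[0,0,0],-1]]'
python3 - <<'E'
from h import *
go((577,305.6,82),14,0)
c=camera("wrist");s,R,g=tool();cv2.imwrite("pics/w10.png",c["pixels"])
print(spot_in("wrist","inner_lid"),spot_in("wrist","dust_cover"))
v=np.array([-.242,.970,0]);u=np.array([.970,.242,0]);m=np.array([577.7,306,88.])
print([proj(c,m+d) for d in (33*v,-33*v,33*u,-33*u)],proj(c,(577.7,306,132)))
c=camera("scene");print(spot_in("scene","dust_cover"),spot_in("scene","pot"),spot_in("scene","inner_lid"));print([proj(c,(578,306,z)) for z in (0,66,88,132)])
E
```

```text
t: 23.3
eef_pos: [576.9, 305.6, 264.7]
tcp_rot: [0.615, 0.789, 0.0, 0.0]
wrist_force: [0.7, 1.1, -0.7]
grip_width: 68.2
grasp_force: 0.0
t: 23.7
eef_pos: [576.8, 305.6, 264.7]
tcp_rot: [0.615, 0.789, -0.0, 0.0]
wrist_force: [-0.2, -0.2, 0.6]
grip_width: 85.5
grasp_force: 0.0
t 23.7 eef [576.8 305.6 264.7] g [576.8 305.5 109.7] shift [ 0.0002  0.     -0.0277] rot [ 0.     0.    -0.002] F [-0.2 -0.2  0.6] w 85.5 gf 0.0
[{'extent': [273.4, 207.2, 367.3, 316.7], 'p': 0.88}, {'extent': [23.4, 82.2, 143.4, 170.5], 'p': 0.7}, {'extent': [95.7, 388.7, 123.7, 400.0], 'p': 0.4}] [{'extent': [251.5, 179.4, 391.0, 313.7], 'p': 0.62}]
[array([321.8, 183.9]), array([321.5, 312.9]), array([391.4, 251.9]), array([251.8, 251.9])] [322.3 305.5]
[{'extent': [391.0, 195.9, 424.6, 218.5], 'p': 0.72}] [{'extent': [390.6, 214.0, 427.6, 247.8], 'p': 0.86}] [{'extent': [378.1, 188.0, 392.8, 218.5], 'p': 0.81}, {'extent': [399.8, 187.6, 414.8, 209.2], 'p': 0.73}]
[array([407.1, 239.5]), array([408.7, 213.6]), array([409.3, 204.7]), array([410.5, 186.5])]
```

Released. The cover's wrist extent (251..391, 179..314) matches the seated prediction (252..391, 184..313). Next I lower the open fingers around the rim.

```bash
python3 -m creep '[[[0,0,0],[0,0,0],-1],[[0,0,-0.008],[0,0,0],-1],[[0,0,-0.016],[0,0,0],-1],[[0,0,-0.022],[0,0,0],-1],[[0,0,-0.026],[0,0,0],-1]]'; python3 -m creep '[[[0,0,0],[0,0,0],-1],[[0,0,0],[0,0,0],-1]]' ;  python3 - <<'E'
from h import *
go((577,305.6,82),14,0)
E
```

```text
t: 24.55
eef_pos: [576.4, 305.4, 237.2]
tcp_rot: [0.615, 0.789, -0.001, -0.0]
wrist_force: [0.2, 0.3, 0.0]
grip_width: 85.6
grasp_force: 0.0
t: 24.75
eef_pos: [576.8, 305.6, 238.6]
tcp_rot: [0.615, 0.789, -0.0, 0.0]
wrist_force: [0.2, 0.3, 0.1]
grip_width: 85.3
grasp_force: 0.0
t 24.75 eef [576.8 305.6 238.6] g [576.8 305.5  83.6] shift [ 0.0002  0.     -0.0016] rot [ 0.     0.    -0.002] F [0.2 0.3 0.1] w 85.3 gf 0.0
```

```bash
python3 -m creep '[[[0,0,-0.001],[0,0,0],-0.7],[[0,0,-0.001],[0,0,0],-0.6],[[0,0,-0.001],[0,0,0],-0.5],[[0,0,-0.001],[0,0,0],1],[[0,0,-0.001],[0,0,0],1]]' 25; python3 -m creep '[[[0,0,0],[0,0,0],1],[[0,0,0],[0,0,0],1],[[0,0,0],[0,0,0],1]]' ;  python3 - <<'E'
from h import *
go((577,305.6,82),14,0)
E
```

```text
t: 25.25
eef_pos: [577.0, 305.6, 238.5]
tcp_rot: [0.615, 0.789, 0.0, 0.001]
wrist_force: [-0.2, -0.3, 3.0]
grip_width: 66.6
grasp_force: 28.4
t: 25.55
eef_pos: [577.0, 305.7, 238.5]
tcp_rot: [0.615, 0.789, 0.0, 0.0]
wrist_force: [-0.3, 0.1, 5.0]
grip_width: 66.4
grasp_force: 28.5
t 25.55 eef [577.  305.7 238.5] g [577.2 305.6  83.5] shift [-0.     -0.0001 -0.0015] rot [ 0.     0.001 -0.002] F [-0.3  0.1  5. ] w 66.4 gf 28.5
```

```bash
python3 -m creep '[[[0,0,0.002],[0,0,0],1],[[0,0,0.005],[0,0,0],1],[[0,0,0.01],[0,0,0],1],[[0,0,0.016],[0,0,0],1],[[0,0,0.022],[0,0,0],1]]'; python3 -m creep '[[[0,0,0.008],[0,0,0],1],[[0,0,0.018],[0,0,0],1],[[0,0,0.03],[0,0,0],1],[[0,0,0.045],[0,0,0],1],[[0,0,0.06],[0,0,0],1]]'; python3 -m creep '[[[0,0,0.015],[0,0,0],1],[[0,0,0.03],[0,0,0],1],[[0,0,0.045],[0,0,0],1],[[0,0,0.05],[0,0,0],1],[[0,0,0.05],[0,0,0],1]]'; python3 -m creep '[[[0,0,0],[0,0,0],1],[[0,0,0],[0,0,0],1],[[0,0,0],[0,0,0],1]]'
python3 - <<'E'
from h import *
c=camera("scene")
for t in ("dust_cover","pot","inner_lid"): print(spot_in("scene",t))
print([proj(c,(578,306,z)) for z in (0,62,84,132,198,220)])
E
```

```text
t: 26.05
eef_pos: [576.7, 305.5, 260.0]
tcp_rot: [0.615, 0.789, -0.0, 0.0]
wrist_force: [-0.2, 0.3, -1.3]
grip_width: 66.4
grasp_force: 28.1
t: 26.55
eef_pos: [576.8, 305.6, 321.4]
tcp_rot: [0.615, 0.789, 0.0, 0.0]
wrist_force: [0.1, 0.4, -1.0]
grip_width: 66.6
grasp_force: 28.1
t: 27.05
eef_pos: [577.0, 305.6, 371.3]
tcp_rot: [0.615, 0.789, 0.001, 0.001]
wrist_force: [-0.1, -0.8, -0.6]
grip_width: 66.7
grasp_force: 28.1
t: 27.35
eef_pos: [576.6, 305.5, 368.5]
tcp_rot: [0.615, 0.789, -0.001, -0.0]
wrist_force: [1.3, -0.7, -0.3]
grip_width: 66.4
grasp_force: 28.1
[]
[{'extent': [390.7, 210.1, 425.8, 244.7], 'p': 0.57}]
[{'extent': [380.7, 187.2, 396.4, 217.5], 'p': 0.85}, {'extent': [396.3, 188.6, 421.4, 212.0], 'p': 0.8}]
[array([407.1, 239.5]), array([408.6, 215.2]), array([409.2, 206.4]), array([410.5, 186.5]), array([412.4, 157.9]), array([413. , 148.1])]
```

Inner lid is seen at scene (396..421, 188..212), which is where it should be on the pot. The fingers hold the cover at 66.4 mm opening, its lower edge about 196 mm up.

```bash
python3 -m creep '[[[0,0,0],[0,0,0],1],[[0,0,0],[0,0,0],1],[[0,0,0],[0,0,0],1]]'; python3 -c "from bench import finish_job; print(finish_job())"
```

```text
t: 27.85
eef_pos: [576.8, 305.6, 369.8]
tcp_rot: [0.615, 0.789, -0.0, 0.0]
wrist_force: [-0.0, -0.1, -0.9]
grip_width: 66.6
grasp_force: 28.1
the job is handed in; nothing more can be done
None
```

I handed the job in at 27.9 s (no verdict was returned): the pot stands mouth up, the inner lid looks seated on it by force and camera, and the dust cover is held with its lower edge about 196 mm above the bench.

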